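# Refit the pointer knob on the variable transformer and hold it pressed

## Robot

A 7-joint arm with a two-finger parallel gripper is mounted at the origin on the work surface. World frame = base frame: x ahead of the robot, y to its left, z up, the work surface at z = 0. Lengths are in mm, angles in rad, forces in N, time in s.
With the tool pointing down it reaches from about 400 to 850 mm from the base axis. Payload 4.5 kg.
Tool frame: the origin (TCP) lies midway between the tips of the shut fingers; the grasp point (between the pads) lies bot.pinch_z behind it (bot.pinch_z is the distance from the TCP to the grasp point, in mm); z points along the fingers, y is the direction in which the jaws open and shut (so a half turn about z gives the same grasp; the last joint's range is limited). The gripper opens to 85 mm and grips with 20 to 120 N. Pads are 22 mm wide; open, the fingers measure 114 mm over their backs; the gripper's body (76 mm by 85 mm) begins 54 mm behind the grasp point. The pads swing forward as they close: fully open they stand 13 mm farther back than shut.
Start: joints at [-1.29, 0.689, -0.195, 1.565, 0.157, 0.902, -0.215], TCP at [152.668, 606.093, 205.917] pointing down, gripper open.
Joint ranges: [-3.01, 3.01], [-0.46, 2.08], [-1.47, 1.51], [0.13, 2.56], [-1, 4.14], [0.04, 2.09], [-2.66, 2.66]. Speed limits (rad/s): [2.57, 2.57, 3.14, 3.14, 3.14, 3.14, 3.14].

## Interface

Orientations are given as [roll, pitch, yaw] about the fixed x, y, z axes, in that order (R = Rz(yaw) Ry(pitch) Rx(roll)).
In Python, from rig import bot gives the robot as it stands.
- The arm moves only by the tool arm_command, never from a script. Its argument "steps" is a list that holds one entry, the list of rows, each a list of 5 numbers: the shift along the tool's x, y, z in m, then the turn about the tool's z in rad, then the closure, from -1 (fully open) to 1 (shut), so that 0 is half open. A call has 1 to 20 rows; each row shifts and turns the commanded pose from where the row before left it, along the tool's axes as they then stand; what a row does not reach is not made up. A row lasts 1/12 s, in which the tool goes at most 41.7 mm and 7.16 degrees, less where a joint would pass 70% of its speed; a pose out of reach is approached as far as the arm can. A call is refused whole if a number of a shift passes 0.0417 or a number of a turn 0.125, either way. A call with a gripper value outside its range is refused whole. The fingers move at their own pace and stop on an object; the grip force is fixed at half the most. Time passes only in rows, so rows that do not move let the fingers close. It gives the time, the measured TCP pose, the force and the opening at its end, in the units of the state.
- bot.read_state(): the state, without advancing time (a new reading comes with each control period).
- bot.camera(name): name is "scene" or "top" or "wrist"; returns the picture (480x640x3 uint8, red, green, blue); there is no depth.
- bot.get_calibration(name): a dict with "camera_matrix" (3x3 intrinsics, pixels), "extrinsics" (4x4, takes a point from world to camera coordinates). Camera axes: x right, y down, z forward; pixel columns grow to the right and rows downward; lengths in mm; the calibration is good to about 2 mm. A picture is of the moment at which its call begins: read the wrist's pose just before it. get_calibration takes no time and is no camera call; for the wrist camera it gives the pose at the moment of the call.
- bot.job_done(): hands the job in, once; it reports no verdict.
The state is a dict: "t": time; "qpos": joint angles; "qd": joint speeds; "effort": joint torques, N m; "ee_pos": TCP position; "eef_rot": TCP orientation; "contact_force": force on the tool from outside, world axes, zero at the start; "torque": the same for the moment, N m; "gripper_width": opening from 0.0 (shut) to 1.0 (fully open).
Only numpy, scipy, OpenCV 4.12 (cv2) and the standard library are available. Lean on these libraries where they do the work, as an engineer would, in place of code of your own. Each camera call takes 0.05 s, during which the arm holds its last target. There are 200 camera calls.

## Task

Put the big black pointer knob back on the bare shaft of the variable transformer: turn it so that the flat in its bore meets the flat on the shaft, and push it fully home onto the shaft's collar. Then press knob and sprung shaft down together as far as they go and keep holding the knob pressed down like that, ready for the grub screw to be tightened: finish while still holding it, and do not let go. Leave the other things on the counter where they are.

Things in the scene. Friction and masses are not known exactly. Their poses are not given: they have to be found in the camera images.
- knob: Black pointer knob (50 to 100 g), loose on the 3 mm thick grey mat, right way up. Origin: centre of its underside, on the bore's axis; z up, x to its pointed nose. A round skirt 63 mm across, 12 mm high, with a grip bar on top; 40 mm high in all. In the underside a blind D-shaped bore, 13 mm across, 20 mm deep, its flat on the nose side (+x), 2.9 mm from the axis: it fits one way round only.
- knob_grip (a point): Point on the knob's axis, 28 mm above its underside, in the middle of the grip bar; axes as the knob's. The bar has flat parallel sides 20 mm apart (across y) for x from -22 to 22 mm, from 12.5 mm above the underside up to the top at 40 mm. Its tail ends at x = -31 mm; the pointed nose reaches x = 39 mm. A white line on top runs from the middle to the nose.
- shaft: Bare steel D-shaft standing upright in the middle of the transformer's dial, 12 mm across, 18 mm tall. Origin: on its axis, at the top of its dark collar (22 mm across), where the knob's underside comes to rest; z up, x square out of the shaft's flat (2.5 mm from the axis): the knob's x must point the same way, to about 10 degrees. It turns about z against friction (0.03 N m) and is sprung downwards.
- shaft_tip (a point): Centre of the shaft's top end, 18 mm above shaft; axes as the shaft's. The top 2 mm are tapered by 1.5 mm all round.
- shaft_spring (a joint): How far shaft and collar are pushed down on their spring, in m: 0 at rest (up), 0.005 fully down, where it meets a solid stop. It begins to move under about 3 N (the knob's weight alone does not move it), is fully down at about 9 N, and comes back up when let go.
- variac: Variable transformer, fixed to the counter: grey round case 174 mm across on a 200 x 190 mm base, terminal box with a meter on the front (-x) out to 121 mm from the axis, carrying bails on both sides. Origin: centre of its underside; x to its rear, z up. The aluminium dial on top, 120 mm across, is at 146 mm; the shaft stands on its z axis, the collar's top 159 mm up at rest.
- small_knob: Bystander: a smaller round fluted knob, 41 mm across, 22 mm high, with an aluminium cap and no pointer; on the mat. Origin: centre of its underside.
- tape_roll: Bystander: roll of tan tape lying flat on the mat, 96 mm across, 24 mm high. Origin: centre of its underside.
- hex_key: Bystander: L-shaped hex key lying on the mat, 5 mm thick, legs 90 and 28 mm. Origin: under the middle of the long leg, which lies along x.
- screwdriver: Bystander: screwdriver 180 mm long lying on the mat along its x axis, tip to +x. Origin: under its middle.
- multimeter: Bystander: hand-held multimeter lying flat, 180 x 85 x 42 mm. Origin: centre of its underside.
- adapter: Bystander: black power adapter brick, 115 x 50 x 32 mm. Origin: centre of its underside.
- cleaner_can: Bystander: metal spray can standing upright, 58 mm across, 160 mm high. Origin: centre of its underside.
Not all that is in view belongs to the job. What is shaped like the knob but pink or purple is not meant.

How it is judged:
By the outcome, as a careful person would: the job done as asked, in the order asked, and still so for the second after the job is handed in, while the arm keeps its last pose, push and grip.
It also fails if it takes over 38 s, if anything falls off the work surface, if the arm or the gripper's body presses on something with over 40 N, if the wrist force passes 120 N, or if a joint passes its speed limit or range.

## Working session

There is one attempt and no reset: what is moved stays moved. The work goes in short steps, Python scripts to look and compute and a tool call to move; the robot and the scene stay as the last step left them, time stands still between calls to the robot, and variables do not carry over. Pictures are saved under pics/ and viewed, about 8 in all and at most 12, crops included, and the job is handed in when it is done.

Besides the shell and the picture viewer there is one more tool, called after ">>>" in YAML: its name, and indented under it one key for each argument. arm_command: Moves the arm, as the interface text tells. Its arguments: {"type":"object","properties":{"steps":{"type":"array"}},"required":["steps"]}

```bash
mkdir -p pics; ls
cat > h.py <<'E'
import numpy as np, cv2
from rig import bot
def cal(n):
    c=bot.get_calibration(n); return np.array(c["camera_matrix"],float),np.array(c["extrinsics"],float)
def shot(n,f):
    c=cal(n); im=bot.camera(n); cv2.imwrite(f"pics/{f}.png",im[:,:,::-1]); np.savez(f"pics/{f}.npz",K=c[0],E=c[1]); return im
def load(f):
    d=np.load(f"pics/{f}.npz"); return cv2.imread(f"pics/{f}.png"),(d["K"],d["E"])
def ray(c,px,z):
    K,E=c; px=np.atleast_2d(px).astype(float); d=np.c_[px,np.ones(len(px))]@np.linalg.inv(K).T@E[:3,:3]
    o=-E[:3,:3].T@E[:3,3]; return o+d*((z-o[2])/d[:,2])[:,None]
def proj(c,P):
    K,E=c; p=np.atleast_2d(P)@E[:3,:3].T+E[:3,3]; p=p@K.T; return p[:,:2]/p[:,2:]
E
python3 - <<'E'
from h import *
s=bot.read_state(); print({k:np.round(v,3).tolist() for k,v in s.items()}, bot.pinch_z)
a=[shot(n,n+"0") for n in("scene","top","wrist")]
for n in("scene0","top0","wrist0"):
    c=load(n)[1]; print(n,c[0].round(1).tolist(),(-c[1][:3,:3].T@c[1][:3,3]).round(),c[1][:3,:3].round(2).tolist())
E
```

```text
pics
{'t': 0.0, 'qpos': [-1.29, 0.69, -0.195, 1.566, 0.157, 0.902, -0.215], 'qd': [0.002, 0.001, -0.001, -0.001, -0.0, -0.0, 0.001], 'effort': [0.0, -53.961, -1.266, -15.854, 0.009, 0.009, 0.0], 'ee_pos': [152.544, 605.352, 205.049], 'eef_rot': [-3.14, 0.0, 2.895], 'contact_force': [0.503, -0.662, -0.946], 'torque': [-0.01, -0.016, 0.021], 'gripper_width': 0.996} 18.700000000000003
scene0 [[460.8, 0.0, 321.1], [0.0, 460.8, 239.5], [0.0, 0.0, 1.0]] [1300.  -28.  841.] [[0.0, 1.0, 0.02], [0.67, 0.01, -0.75], [-0.75, 0.01, -0.67]]
top0 [[599.4, 0.0, 320.0], [0.0, 599.4, 232.7], [0.0, 0.0, 1.0]] [ 261.    4. 1489.] [[-0.01, -1.0, 0.0], [-0.99, 0.01, -0.15], [0.15, -0.0, -0.99]]
wrist0 [[370.1, 0.0, 322.1], [0.0, 370.1, 239.5], [0.0, 0.0, 1.0]] [ 72. 625. 372.] [[0.25, 0.97, -0.0], [0.92, -0.23, 0.32], [0.31, -0.08, -0.95]]
```

View pics/scene0.png

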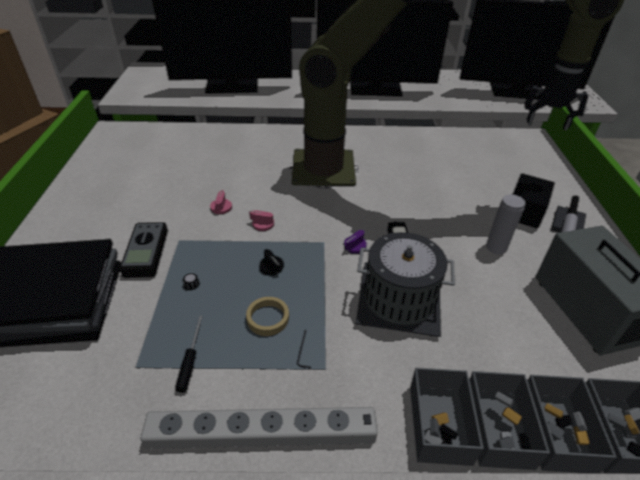

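View pics/top0.png

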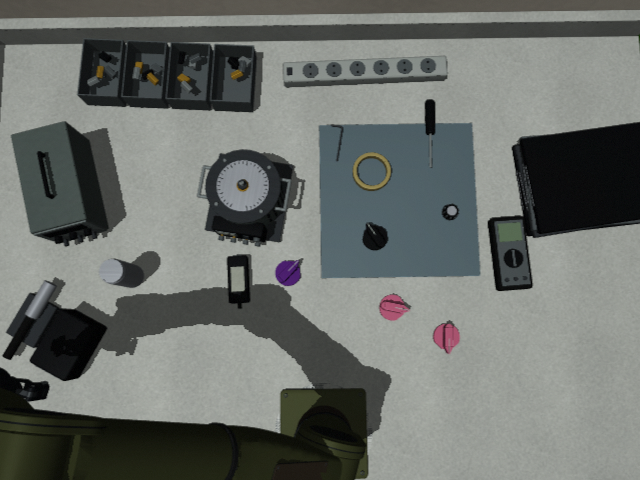

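The scene view shows the black knob at (271,262) and the variac's shaft at (408,254). In the top view the knob is at (375,236) with its nose up-left, and the shaft is at (243,185). The pink and purple knobs are decoys.

Run:
```python
from h import *
im,c=load("top0")
print("knob",ray(c,[[375,236]],30).round(),"variac shaft",ray(c,[[243,185]],170).round())
a=im[205:265,345:405]; b=im[145:225,200:290]
f=lambda x:cv2.resize(x,(400,400),interpolation=cv2.INTER_CUBIC)
cv2.imwrite("pics/crop0.png",np.hstack([cv2.convertScaleAbs(f(a),alpha=2,beta=20),f(b)]))
```

```text
knob [[ 468. -136.   30.]] variac shaft [[568. 171. 170.]]
```

View pics/crop0.png

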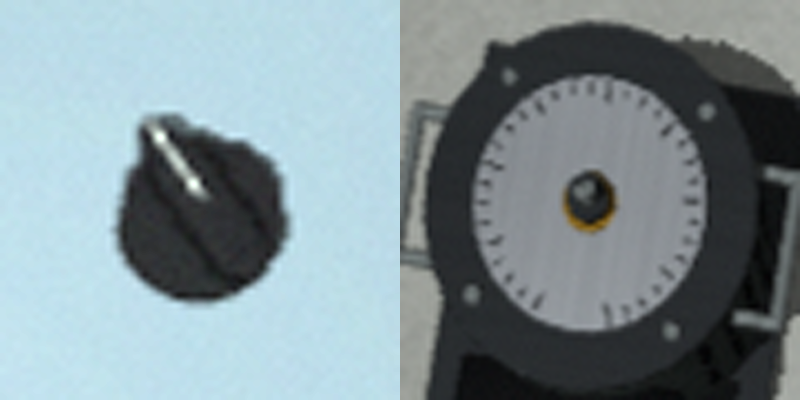

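>>> arm_command:
  steps:
    - [[0,0,-0.03,0,-1],[0,0,-0.03,0,-1],[-0.03,-0.0188,0,0,-1],[-0.03,-0.0188,0,0,-1],[-0.03,-0.0188,0,0,-1],[-0.03,-0.0188,0,0,-1],[-0.03,-0.0188,0,0,-1],[-0.03,-0.0188,0,0,-1],[-0.03,-0.0188,0,0,-1],[-0.03,-0.0188,0,0,-1],[-0.03,-0.0188,0,0,-1],[-0.03,-0.0188,0,0,-1],[-0.03,-0.0188,0,0,-1],[-0.03,-0.0188,0,0,-1],[-0.03,-0.0188,0,0,-1],[-0.03,-0.0188,0,0,-1],[-0.03,-0.0188,0,0,-1],[-0.03,-0.0188,0,0,-1],[-0.03,-0.0188,0,0,-1],[0,0,0.02,0,-1]]

```text
t: 1.82
ee_pos: [577.4, 163.3, 248.4]
eef_rot: [-3.141, 0.012, 2.883]
contact_force: [0.6, -0.7, -0.3]
gripper_width: 1.0
```

>>> arm_command:
  steps:
    - [[0,0,0.025,0,-1],[0,0,0.015,0,-1],[0,0,0,0,-1],[0,0,0,0,-1]]

```text
t: 2.15
ee_pos: [568.6, 171.4, 205.3]
eef_rot: [-3.141, -0.002, 2.895]
contact_force: [-0.1, 0.7, 0.6]
gripper_width: 0.999
```

Run:
```python
from h import *
s=bot.read_state(); print(s["t"],s["ee_pos"],s["eef_rot"],s["qpos"])
im=shot("wrist","w1"); c=load("w1")[1]
p=proj(c,[[568,171,177]])[0]; print(p)
u,v=np.clip(p.round().astype(int),60,[580,420]).tolist()
cr=im[v-50:v+50,u-60:u+60,::-1]
cv2.imwrite("pics/w1v.png",np.hstack([cv2.resize(im[:,:,::-1],(400,300)),cv2.resize(cr,(360,300),interpolation=cv2.INTER_CUBIC)])); print(u,v)
```

```text
2.15 [568.55725917 171.40435275 205.29794069] [-3.14052978e+00 -1.76821924e-03  2.89499684e+00] [-0.25465069  0.64910915 -0.1998963   1.66147601  0.16024693  0.84912959
  0.80290839]
[323.09065236 265.17017703]
323 265
```

View pics/w1v.png

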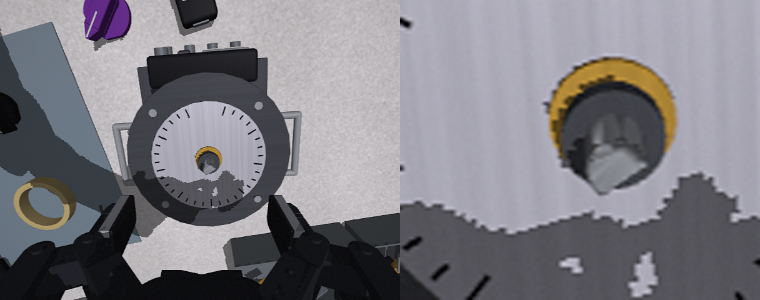

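The wrist view shows the variac with the D-shaft near (333,255), viewed obliquely. I'll zoom in to read the flat.

Run:
```python
from h import *
im,c=load("w1")
cr=im[232:282,305:365]
cr=cv2.convertScaleAbs(cr,alpha=1.3)
cv2.imwrite("pics/w1z.png",cv2.resize(cr,(720,600),interpolation=cv2.INTER_NEAREST))
```

```text
(no output)
```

View pics/w1z.png

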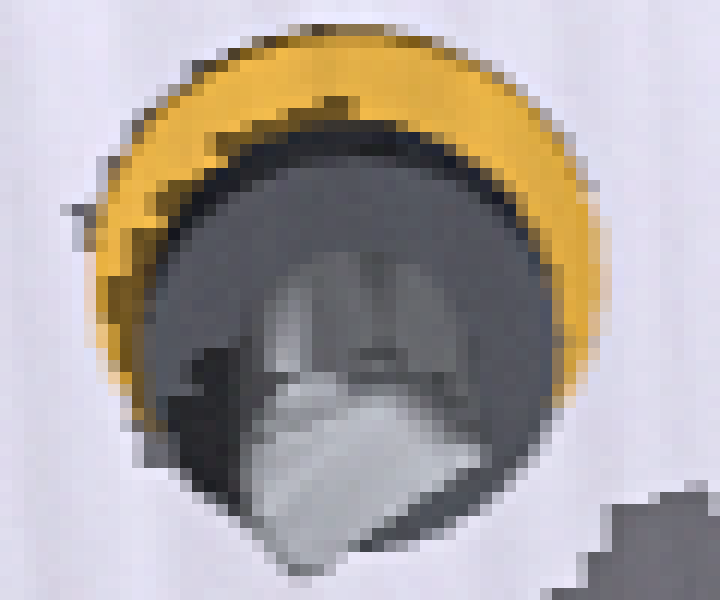

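The flat's top edge runs from about px (345.4,269.9) to (331.7,279.6), facing lower right. The collar is centred near (334.6,261). Next I'll cast these onto planes and fit the collar and dial circles.

```bash
cat >> h.py <<'E'
from scipy.optimize import least_squares
def circ(P,R=None):
    P=P[:,:2]; 
    for _ in range(4):
        f=lambda q:np.hypot(*(P-q[:2]).T)-(R or q[2])
        q=least_squares(f,[*P.mean(0),R or 10],loss="soft_l1",f_scale=.5).x; P=P[abs(f(q))<max(1,2*np.std(f(q)))]
    return q.round(2),np.std(f(q)).round(2),len(P)
E
python3 - <<'E'
from h import *
im,c=load("w1")
e=np.array([[480,455],[430,490],[390,515],[350,545],[320,570]])/12+[304.5,231.5]
P=ray(c,e,177); d=np.polyfit(P[:,0],P[:,1],1)[0] if 1 else 0
u,s,v=np.linalg.svd(P[:,:2]-P[:,:2].mean(0)); t=v[0]; n=np.array([t[1],-t[0]])
cen=ray(c,[[334.6,261.2]],159)[0]; 
if n@(P.mean(0)-cen)[:2]<0:n=-n
print("edge mid",P.mean(0).round(1),"normal",n,np.arctan2(n[1],n[0]), "collar guess",cen.round(1),"edge offset",n@(P.mean(0)-cen)[:2])
# collar: hand edge points on collar-top rim (zoom px)
h=np.array([[150,300],[165,260],[195,215],[240,180],[300,160],[350,155],[420,165],[470,185],[510,215],[540,265],[556,320],[556,380],[535,440],[505,490],[440,535],[375,550]])/12+[304.5,231.5]
print("collar",circ(ray(c,h,159),11),circ(ray(c,h,159)))
# dial: light, unsaturated
g=im.min(2); m=((g>150)).astype(np.uint8); m=cv2.morphologyEx(m,cv2.MORPH_CLOSE,np.ones((7,7)))
n_,lab,st,ce=cv2.connectedComponentsWithStats(m); 
k=lab[225,330] or lab[215,330]; print(st[k])
ct=max(cv2.findContours((lab==k).astype(np.uint8),0,1)[0],key=len)[:,0]
ct=ct[ct[:,1]<265]; print("dial",circ(ray(c,ct,146),60),circ(ray(c,ct,146)))
E
```

```text
edge mid [575.6 177.5 177. ] normal [0.91412138 0.40544063] 0.41746080933474605 collar guess [574.5 176.8 159. ] edge offset 1.3604699809949417
collar (array([574.24, 176.2 ,  11.  ]), np.float64(0.16), 16) (array([574.25, 176.18,  11.03]), np.float64(0.16), 16)
[  243   162   182   153 17780]
dial (array([575.44, 176.16,  60.  ]), np.float64(0.4), 253) (array([574.15, 176.37,  58.93]), np.float64(0.21), 286)
```

>>> arm_command:
  steps:
    - [[0.0023,-0.0323,0,0,-1],[0.0023,-0.0323,0,0,-1],[0.0023,-0.0323,0,0,-1],[0.0023,-0.0323,0,0,-1],[0.0023,-0.0323,0,0,-1],[0.0023,-0.0323,0,0,-1],[0.0023,-0.0323,0,0,-1],[0.0023,-0.0323,0,0,-1],[0.0023,-0.0323,0,0,-1],[0.0023,-0.0323,0,0,-1],[0,0,0.0135,-0.124,-1],[0,0,0.0135,-0.124,-1],[0,0,0.0135,-0.124,-1],[0,0,0.0135,-0.124,-1],[0,0,0.0135,-0.124,-1],[0,0,0.0135,-0.124,-1],[0,0,0.0135,-0.124,-1],[0,0,0,0,-1],[0,0,0,0,-1]]

```text
t: 3.78
ee_pos: [468.8, -136.2, 112.1]
eef_rot: [-3.141, 0.001, -2.524]
contact_force: [0.3, -0.0, 0.6]
gripper_width: 1.0
```

Run:
```python
from h import *
s=bot.read_state(); print(s["t"],s["ee_pos"],s["eef_rot"],s["qpos"])
im=shot("wrist","w2"); c=load("w2")[1]
p=proj(c,[[468,-136,43]])[0]; print(p)
u,v=np.clip(p.round().astype(int),[100,75],[540,405]).tolist()
cr=im[v-75:v+75,u-100:u+100,::-1]
cv2.imwrite("pics/w2z.png",cv2.convertScaleAbs(cv2.resize(cr,(800,600),interpolation=cv2.INTER_NEAREST),alpha=1.5,beta=20)); print(u,v)
```

```text
3.7833 [ 468.75365383 -136.1526974   112.07629874] [-3.14065423e+00  7.81844922e-04 -2.52373014e+00] [ 0.43079122  0.69091691 -0.38958963  2.05523914  0.53749801  0.4927337
  1.82975441]
[324.83908656 242.96228479]
325 243
```

View pics/w2z.png

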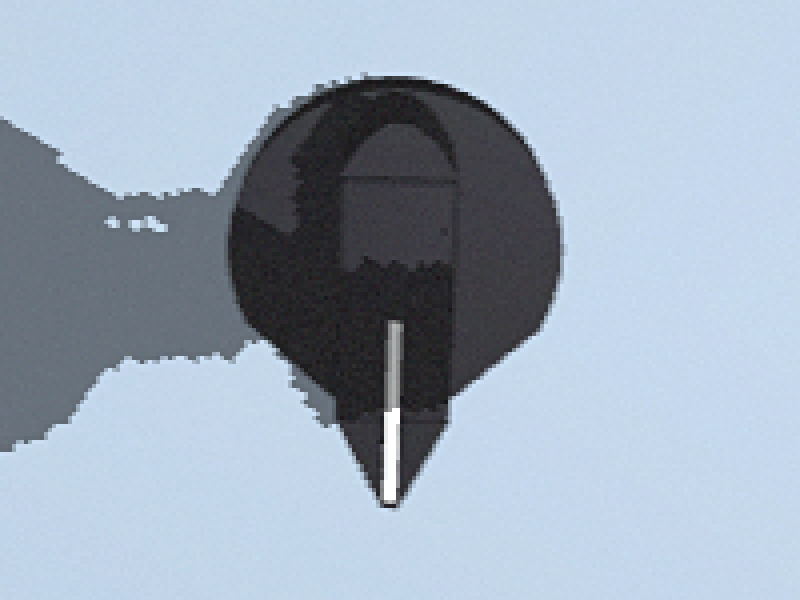

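The knob lies between the fingers with its nose down in the picture. The white line runs from px (323.5,248.5) to (322,294), and the bar sides are nearly aligned with the tool.

Run:
```python
from h import *
im,c=load("w2"); s=bot.read_state()
Z=lambda a:np.array(a)/4+[224.5,167.5]
L=ray(c,Z([[394,322],[389.5,508],[342,180],[336,400],[457,180],[449.5,400]]),43)
for a,b in((0,1),(2,3),(4,5)):
    d=L[b]-L[a]; print("yaw",np.arctan2(d[1],d[0]).round(3),np.linalg.norm(d).round(1))
mid=(L[2]+L[4])/2,(L[3]+L[5])/2; d=mid[1]-mid[0]; yaw=np.arctan2(d[1],d[0]); u=np.array([np.cos(yaw),np.sin(yaw)])
print("bar width",np.linalg.norm((L[2]-L[4])[:2])); cn=L[1][:2]-39*u
print("centre from nose",cn,"line start",L[0],"yaw",yaw,"mid axis lateral",mid[0][:2]+u*((cn-mid[0][:2])@u))
h=Z([[229,270],[229,240],[245,190],[265,160],[300,115],[330,95],[398,76],[450,87],[500,112],[535,155],[555,200],[561,245],[557,290]])
for z in(3,9,15):print("skirt",z,circ(ray(c,h,z),31.5),circ(ray(c,h,z)))
y=s["eef_rot"][2]; print("tool yaw+pi",y+np.pi,s["ee_pos"])
```

```text
yaw 0.595 35.2
yaw 0.58 39.3
yaw 0.598 39.2
bar width 18.908425483047008
centre from nose [ 468.36506255 -136.87939384] line start [ 471.6768441  -134.91444915   43.        ] yaw 0.5888606633752472 mid axis lateral [ 468.37179484 -136.88947352]
skirt 3 (array([ 469.11, -135.19,   31.5 ]), np.float64(0.56), 11) (array([ 470.61, -135.3 ,   32.63]), np.float64(0.51), 11)
skirt 9 (array([ 468.67, -136.41,   31.5 ]), np.float64(0.61), 12) (array([ 469.1 , -136.38,   31.92]), np.float64(0.5), 11)
skirt 15 (array([ 467.84, -137.31,   31.5 ]), np.float64(0.51), 11) (array([ 467.59, -137.46,   31.22]), np.float64(0.49), 11)
tool yaw+pi 0.6177109948859081 [ 469.09452589 -136.21256756  112.48409327]
```

>>> arm_command:
  steps:
    - [[0.0009,0,0.024,0.028,-1],[0,0,0.025,0,-1],[0,0,0.024,0,-1],[0,0,0.0135,0,-1],[0,0,0.0085,0,-1],[0,0,0,0,-1],[0,0,0,0,-1]]

```text
t: 4.42
ee_pos: [468.1, -136.6, 17.1]
eef_rot: [-3.14, 0.001, -2.549]
contact_force: [0.8, 0.2, -0.0]
gripper_width: 1.002
```

>>> arm_command:
  steps:
    - [[0,0,0,0,1],[0,0,0,0,1],[0,0,0,0,1],[0,0,0,0,1],[0,0,0,0,1],[0,0,0,0,1],[0,0,0,0,1],[0,0,0,0,1],[0,0,0,0,1],[0,0,0,0,1],[0,0,0,0,1],[0,0,0,0,1]]

```text
t: 5.42
ee_pos: [467.4, -136.7, 16.9]
eef_rot: [-3.141, 0.0, -2.549]
contact_force: [0.4, 0.5, 5.5]
gripper_width: 0.17
```

>>> arm_command:
  steps:
    - [[0,0,0,0,1],[0,0,0,0,1],[0,0,-0.004,0,1],[0,0,-0.01,0,1],[0,0,-0.02,0,1],[0,0,-0.03,0,1],[0,0,-0.03,0,1],[0,0,0,0,1],[0,0,0,0,1],[0,0,0,0,1]]

```text
t: 6.25
ee_pos: [466.6, -136.8, 110.1]
eef_rot: [3.141, -0.001, -2.549]
contact_force: [0.1, 0.6, -1.8]
gripper_width: 0.174
```

Run:
```python
from h import *
s=bot.read_state(); print(s["t"],s["ee_pos"],s["eef_rot"],s["contact_force"],s["torque"],s["gripper_width"])
im=shot("wrist","w3"); u,v=325,250
cr=im[v-75:v+75,u-100:u+100,::-1]
cv2.imwrite("pics/w3z.png",cv2.convertScaleAbs(cv2.resize(cr,(800,600),interpolation=cv2.INTER_NEAREST),alpha=1.8,beta=20))
```

```text
6.25 [ 466.63229596 -136.75720168  110.06902601] [ 3.14122235e+00 -6.73364690e-04 -2.54877849e+00] [ 0.07850537  0.57658383 -1.8084178 ] [-0.03614075  0.04415713 -0.02935977] 0.1742640765620023
```

View pics/w3z.png

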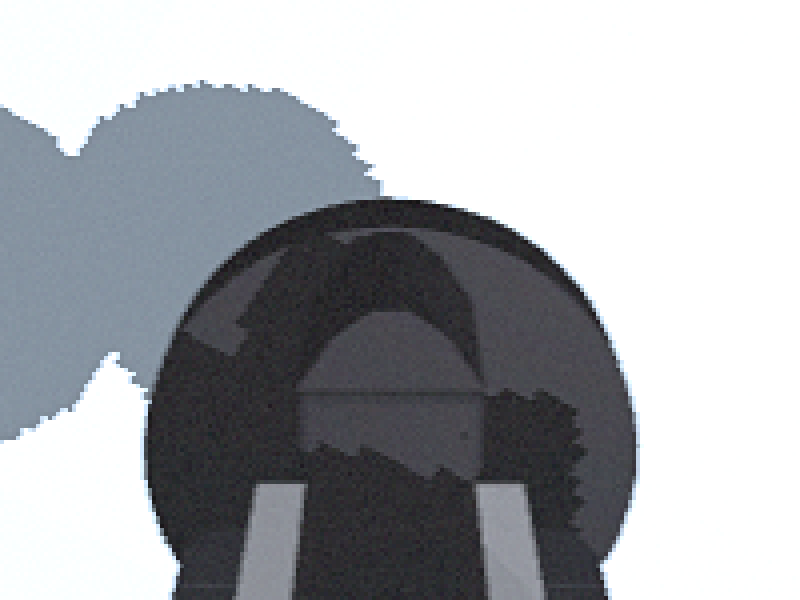

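The knob hangs straight in the grip, with the seam of its bar (tail side) at crop row 394 and the skirt outline clear. Now I'll work out its pose in the tool frame.

Run:
```python
from h import *
im2,c2=load("w2"); Z2=lambda a:np.array(a)/4+[224.5,167.5]
im,c=load("w3"); Z=lambda a:np.array(a)/4+[224.5,174.5]
u=lambda y:np.array([np.cos(y),np.sin(y)])
L=ray(c2,Z2([[400,180],[389.5,508]]),43)[:,:2]; print("w2 seam to nose",np.linalg.norm(L[1]-L[0]))
tcp=bot.read_state()["ee_pos"]; y=bot.read_state()["eef_rot"][2]+np.pi
dz=tcp[2]-17.0
S=ray(c,Z([[298,394],[486,394]]),43+dz)
d=S[0]-S[1]; print("seam width",np.linalg.norm(d),"dir",np.arctan2(d[1],d[0])-np.pi/2,np.arctan2(-d[1],-d[0])-np.pi/2,"tool yaw+pi",y)
m=S.mean(0)[:2]; print("centre by seam", m+22*u(y), "tcp",tcp)
# bottom rim z=3+dz outer outline
h=Z([[146,460],[150,405],[165,360],[200,300],[250,255],[300,224],[350,206],[395,200],[440,205],[490,222],[540,253],[590,305],[620,360],[634,420],[637,460]])
for z in(3,15):print("rim",z,circ(ray(c,h,z+dz),31.5),circ(ray(c,h,z+dz)))
t=Z([[205,302],[300,243],[340,232],[390,228],[450,233],[500,250],[560,285]])
print("toprim",circ(ray(c,t,15+dz),31.5))
```

```text
w2 seam to nose 60.03023315516594
seam width 19.59881339565762 dir -2.5496872365548353 0.5919054170349578 tool yaw+pi 0.5930631867869582
centre by seam [ 468.54708316 -136.64072528] tcp [ 466.28198395 -136.64482012  109.57593766]
rim 3 (array([ 468.93, -135.95,   31.5 ]), np.float64(0.4), 12) (array([ 470.4 , -135.32,   32.77]), np.float64(0.54), 15)
rim 15 (array([ 466.5 , -137.92,   31.5 ]), np.float64(0.64), 15) (array([ 465.64, -138.53,   30.61]), np.float64(0.5), 15)
toprim (array([ 468.62, -136.66,   31.5 ]), np.float64(0.09), 7)
```

>>> arm_command:
  steps:
    - [[0,0,-0.03,0,1],[0,0,-0.04,0,1],[0,0,-0.04,0,1],[-0.02394,0.01822,-0.01,0,1],[-0.02394,0.01822,0,0,1],[-0.02394,0.01822,0,0,1],[-0.02394,0.01822,0,0,1],[-0.02394,0.01822,0,0,1],[-0.02394,0.01822,0,0,1],[-0.02394,0.01822,0,0,1],[-0.02394,0.01822,0,0,1],[-0.02394,0.01822,0,0,1],[-0.02394,0.01822,0,0,1],[-0.02394,0.01822,0,0,1],[0,0,0,0.0875,1],[0,0,0,0.0875,1],[0,0,0,0,1],[0,0,0,0,1],[0,0,0,0,1]]

```text
t: 7.88
ee_pos: [573.0, 176.2, 229.4]
eef_rot: [-3.141, -0.002, -2.722]
contact_force: [-0.9, 1.1, -0.6]
gripper_width: 0.172
```

Run:
```python
from h import *
s=bot.read_state(); print(s["t"],s["ee_pos"],s["eef_rot"],s["contact_force"],s["torque"],s["gripper_width"])
im=shot("wrist","w4"); u,v=325,250
cr=im[v-75:v+75,u-100:u+100,::-1]; a=cv2.convertScaleAbs(cv2.resize(cr,(400,300)),alpha=1.8,beta=20)
sc=shot("scene","s4"); sc=sc[200:290,360:480,::-1]
cv2.imwrite("pics/w4z.png",np.hstack([a,cv2.convertScaleAbs(cv2.resize(sc,(400,300),interpolation=cv2.INTER_CUBIC),alpha=1.5,beta=10)]))
```

```text
7.8833 [573.04680638 176.20820407 229.39097355] [-3.14127084e+00 -1.97472704e-03 -2.72163925e+00] [-0.92622126  1.10070999 -0.6469998 ] [-0.04069542 -0.04540844  0.0069663 ] 0.17150953116678236
```

View pics/w4z.png

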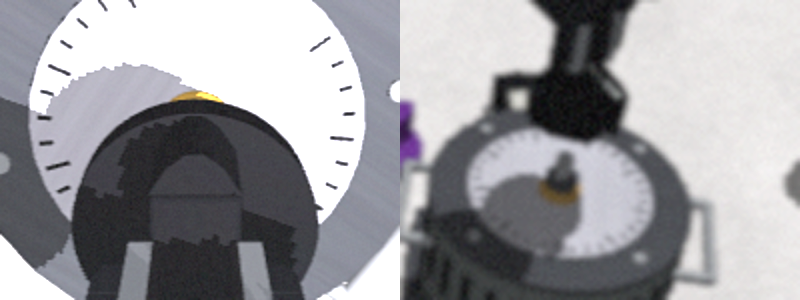

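The knob is over the shaft and hasn't slipped in the grip. The dial is visible in the same picture, so I can check knob centre against dial centre there.

Run:
```python
from h import *
im,c=load("w4"); g=im.min(2)
m=(g>120).astype(np.uint8); m=cv2.morphologyEx(m,cv2.MORPH_CLOSE,np.ones((9,9)))
# radial search for dial edge: rays from approx centre, last strong bright->dark step near r=60
pc=np.array([573.5,176.5]); P=[]
gs=cv2.GaussianBlur(g,(3,3),0).astype(float)
for a in np.arange(-np.pi,np.pi,.03):
    r=np.arange(54,67,.25); X=np.c_[pc[0]+r*np.cos(a),pc[1]+r*np.sin(a),np.full(len(r),146)]
    q=proj(c,X); 
    if (q<2).any() or (q[:,0]>637).any() or (q[:,1]>477).any(): continue
    v=cv2.remap(gs.astype(np.float32),q[:,:1].astype(np.float32),q[:,1:].astype(np.float32),1).ravel()
    d=v[:-4]-v[4:]; k=d.argmax()
    if d[k]>25: P.append(X[k+2])
P=np.array(P); print(len(P),"dial",circ(P,60),circ(P))
dz=229.4-17
k=lambda a:np.array(a)/2+[224.75,174.75]
S=ray(c,k([[149,196.5],[243,196.5]]),43+dz); y=bot.read_state()["eef_rot"][2]+np.pi
print("knob by seam",S.mean(0)[:2]+22*np.array([np.cos(y),np.sin(y)]),y)
t=ray(c,k([[103,151],[150,121],[170,116],[195,114],[225,116],[250,125],[280,143]]),15+dz); print("knob toprim",circ(t,31.5))
```

```text
150 dial (array([574.94, 176.21,  60.  ]), np.float64(0.23), 150) (array([574.61, 176.08,  59.64]), np.float64(0.14), 150)
knob by seam [574.94035835 176.0868463 ] 0.4189708896017561
knob toprim (array([517.87, 158.43,  31.5 ]), np.float64(3.26), 6)
```

>>> arm_command:
  steps:
    - [[0,0,0.012,0,1],[0,0,0.012,0,1],[0,0,0.006,0,1],[0,0,0.003,0,1],[0,0,0.003,0,1],[0,0,0.002,0,1],[0,0,0.002,0,1],[0,0,0.002,0,1],[0,0,0,0,1]]

```text
t: 8.73
ee_pos: [573.4, 176.8, 188.3]
eef_rot: [3.142, -0.0, -2.723]
contact_force: [-0.1, 0.4, -1.0]
gripper_width: 0.17
```

>>> arm_command:
  steps:
    - [[0,0,0.0015,0,1],[0,0,0.0015,0,1],[0,0,0.0015,0,1],[0,0,0.0015,0,1],[0,0,0,0,1]]

```text
t: 9.15
ee_pos: [573.3, 176.8, 182.0]
eef_rot: [3.141, -0.0, -2.723]
contact_force: [-0.1, -0.9, -0.7]
gripper_width: 0.175
```

>>> arm_command:
  steps:
    - [[0,0,0.0015,0,1],[0,0,0.0015,0,1],[0,0,0.0015,0,1],[0,0,0.0015,0,1],[0,0,0.001,0,1],[0,0,0,0,1]]

```text
t: 9.65
ee_pos: [573.4, 176.8, 175.1]
eef_rot: [3.141, -0.0, -2.723]
contact_force: [0.5, -0.6, -1.2]
gripper_width: 0.174
```

>>> arm_command:
  steps:
    - [[0,0,0.001,0,1],[0,0,0.001,0,1],[0,0,0,0,1]]

```text
t: 9.9
ee_pos: [573.4, 176.8, 173.3]
eef_rot: [3.142, -0.0, -2.723]
contact_force: [-0.5, -1.0, -0.7]
gripper_width: 0.168
```

>>> arm_command:
  steps:
    - [[0,0,0.001,0,1],[0,0,0.001,0,1],[0,0,0,0,1]]

```text
t: 10.15
ee_pos: [573.5, 176.9, 171.7]
eef_rot: [-3.142, 0.0, -2.723]
contact_force: [-2.6, -0.1, 3.8]
gripper_width: 0.173
```

Contact comes at the expected collar height (TCP about 173), so I keep pressing.

>>> arm_command:
  steps:
    - [[0,0,0.001,0,1],[0,0,0.001,0,1],[0,0,0,0,1]]

```text
t: 10.4
ee_pos: [573.6, 176.9, 169.8]
eef_rot: [-3.142, 0.0, -2.723]
contact_force: [-2.6, -0.2, 7.3]
gripper_width: 0.17
```

>>> arm_command:
  steps:
    - [[0,0,0.001,0,1],[0,0,0.001,0,1],[0,0,0,0,1]]

```text
t: 10.65
ee_pos: [573.6, 176.9, 168.1]
eef_rot: [-3.141, 0.001, -2.724]
contact_force: [-3.2, -1.4, 8.5]
gripper_width: 0.173
```

>>> arm_command:
  steps:
    - [[0,0,0.001,0,1],[0,0,0,0,1]]

```text
t: 10.82
ee_pos: [573.8, 177.0, 167.9]
eef_rot: [-3.141, 0.001, -2.723]
contact_force: [-3.5, -1.6, 11.8]
gripper_width: 0.171
```

>>> arm_command:
  steps:
    - [[0,0,0.001,0,1],[0,0,0,0,1]]

```text
t: 10.98
ee_pos: [574.0, 177.2, 167.8]
eef_rot: [-3.141, 0.002, -2.724]
contact_force: [-4.9, -3.0, 17.5]
gripper_width: 0.171
```

>>> arm_command:
  steps:
    - [[0,0,0.0005,0,1],[0,0,0,0,1],[0,0,0,0,1],[0,0,0,0,1],[0,0,0,0,1],[0,0,0,0,1],[0,0,0,0,1],[0,0,0,0,1],[0,0,0,0,1],[0,0,0,0,1],[0,0,0,0,1],[0,0,0,0,1]]

```text
t: 11.98
ee_pos: [574.0, 177.2, 167.7]
eef_rot: [-3.141, 0.002, -2.724]
contact_force: [-6.0, -2.5, 19.8]
gripper_width: 0.169
```

Run:
```python
from h import *
im=shot("wrist","w5"); u,v=325,250
a=cv2.convertScaleAbs(cv2.resize(im[v-75:v+75,u-100:u+100,::-1],(400,300)),alpha=1.6,beta=20)
sc=shot("scene","s5"); sc=sc[200:290,360:480,::-1]
cv2.imwrite("pics/w5z.png",np.hstack([a,cv2.convertScaleAbs(cv2.resize(sc,(400,300),interpolation=cv2.INTER_CUBIC),alpha=1.5,beta=10)]))
s=bot.read_state(); print(s["t"],s["ee_pos"],s["contact_force"])
```

```text
12.0833 [574.00930278 177.17386212 167.7568825 ] [-6.16100721 -2.76367443 20.72700101]
```

View pics/w5z.png

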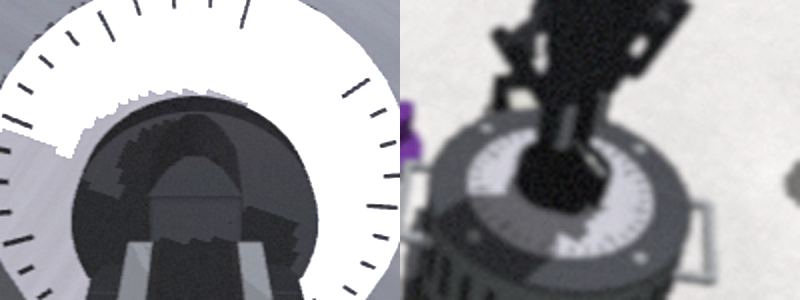

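The knob sits centred and low on the dial. Its seam is still at crop row 197, so it hasn't slipped in the grip, and the force is steady at the hard stop.

```bash
python3 -c "
from rig import bot; print(bot.job_done())"
```

```text
the job is handed in; nothing more can be done
None
```

The knob is back on the shaft with its flat lined up, fully home on the collar. I handed the job in at about 12 s, with the arm still gripping the knob and pressing it down.

**Fit:** I turned the knob to 0.42 rad, the direction I had measured for the shaft's flat. Its centre was within about 0.2 mm of the dial's centre just before lowering. It slid on with no noticeable force until it met the collar at the expected height (tool at about 173 mm).

**Press:** The spring then gave way for about 5 mm. Below 167.8 mm the tool stopped moving while the force rose from 8.5 N to about 20 N, well past the 9 N for fully down. That held for the last second before hand-in, and the final picture showed no slip in the grip.

**Checks that disagreed:**
- There is a steady sideways force of about 6–7 N while holding, most likely a small misalignment.
- One circle fit of the knob's rim failed, so I used the bar seam instead.
- The gripper read 0.17 open, where I expected about 0.235 for a 20 mm bar. The knob was held firmly all the same.
- The tips touched the skirt with about 5.5 N while gripping.

No other objects were touched as far as I could see, though I took no final overview picture to confirm it.

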